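# Tip the tall turning blank into its groove and push it home

## Robot

A 6-joint arm with a two-finger parallel gripper is mounted at the origin on a cart in front of the work surface, level with it; the furniture and walls round the work are solid. World frame = base frame: x ahead of the robot, y to its left, z up, the work surface at z = 0. Lengths are in m, angles in degrees, forces in N, time in s.
With the tool pointing down it reaches from about 0.3 to 0.875 m from the base axis. Payload 6.4 kg.
Tool frame: the origin (TCP) lies between the finger pads; the fingertips stand 25 mm ahead of it and the grasp point (between the pads) lies 6 mm ahead of it; z points along the fingers, y is the direction in which the jaws open and shut (so a half turn about z gives the same grasp; the last joint's range is limited). The gripper opens to 85 mm and grips with 20 to 120 N. Pads are 22 mm wide; open, the fingers measure 114 mm over their backs; the gripper's body (76 mm by 85 mm) begins 54 mm behind the grasp point. The pads swing forward as they close: fully open they stand 13 mm farther back than shut.
Start: joints at [-75.476, 10.359, 92.074, -0, 77.567, -11.82], TCP at [0.255, -0.515, 0.256] pointing down, gripper open.
Joint ranges: [-171.53, 171.53], [-51.25, 118.39], [17.06, 147.69], [-65.23, 245.23], [0, 150.52], [-178.68, 178.68]. Speed limits (degrees/s): [147.25, 147.25, 172.46, 180, 180, 180].

## Interface

Orientations are given as a 3x3 rotation matrix whose columns are the frame's x, y, z axes.
In Python, from bench import env gives the robot as it stands. The module is installed in compiled form; this text tells all that it offers. Calls block until the motion is done:
- env.movep(position, orientation): joint-space move of the TCP to a pose.
- env.movel(position, speed=0.15, ori=None): straight line of the TCP; ori=None keeps the orientation; speed is the mean speed in m/s.
- env.move_joints(angles): joint-space move.
- env.move_gripper(opening, grasp_force=None): finger opening in m; grasp_force is the grip in N (None keeps the last); returns when the fingers have stopped.
- env.hold(seconds).
- env.solve_ik(position, orientation): joint angles nearest the present ones, or None.
- env.get_state(): the state.
- env.read_camera(name): name is "scene" or "top" or "wrist"; returns (picture, depth): 420x560x3 uint8, red, green, blue; 420x560 float32, m along the optical axis (not along the pixel's ray), 0 where there is no reading.
- env.calibration(name): a dict with "fx", "fy", "cx", "cy" (pixels), "R" (3x3) and "t" (3): a world point X has camera coordinates R X + t; the wrist camera has in their place "hand_eye" (4x4, takes a point from camera to tool coordinates, whose origin is the TCP and whose axes are the flange's). Camera axes: x right, y down, z forward; pixel columns grow to the right and rows downward; lengths in m; the calibration is good to about 2 mm. A picture is of the moment at which its call begins: read the wrist's pose just before it. calibration takes no time and is no camera call.
A pose or a line that the arm cannot do raises env.IKError and nothing moves.
- env.sign_off(): hands the job in, once; it reports no verdict.
The state is a dict: "time_s": time; "joint_pos": joint angles; "qvel": joint speeds; "joint_torque": joint torques, N m; "eef_pos": TCP position; "eef_rot": TCP orientation; "ft_force": force on the tool from outside, world axes, zero at the start; "ft_torque": the same for the moment, N m; "gripper_width": finger opening in m.
Only numpy, scipy, OpenCV 4.12 (cv2) and the standard library are available. Lean on these libraries where they do the work, as an engineer would, in place of code of your own. Each camera call takes 0.05 s, during which the arm holds its last target.

## Task

Two square wooden blanks stand on end in the two grooves of the set-up board. Push the taller one over so that it falls lengthwise into its groove with its top toward the wooden fence, then push it along the groove until that end is fully home against the fence. Only push it, never lift it; leave the shorter blank standing where it is and do not disturb the other things on the table.

Things in the scene. Friction and masses are not known exactly. Their poses are not given: they have to be found in the camera images.
- board: Plywood board fixed on the table, 210 (x) x 300 (y) x 12 mm thick. Origin: centre of its underside, on the table; +y runs along its two grooves toward the fence. Grooves centred at x = -60 and +60 mm, each 31 mm wide between battens 10 mm wide that rise 10 mm above the groove floor (floor z = 12, batten tops z = 22 mm). The -y end is open. The blanks stand between y = -102 and -73 mm.
- fence (a point): Middle of the fence's inner face, at groove-floor height (board frame x = 0, y = +128, z = 12 mm; same axes as the board). The fence is a wooden bar across the board's +y end, 22 mm thick, rising 32 mm above the groove floor. Which blank stands in which groove varies.
- tall_centre (a point): Centre of the taller blank, a dark brown square bar of wood 27 x 27 x 160 mm, about 0.09 kg, loose, standing on end in one of the grooves at the start. Its own y axis runs along its length from foot to top.
- tall_top (a point): Centre of the taller blank's end face that is on top at the start, 80 mm from its centre (same axes as tall_centre).
- tall_foot (a point): Centre of the taller blank's other end face, on which it stands at the start (same axes as tall_centre).
- short_centre (a point): Centre of the shorter blank, a light-coloured square bar of wood 27 x 27 x 120 mm, loose, standing on end in the other groove; it must stay standing. Its own y axis runs along its length, upward.
- sanding_block: Bystander: cork sanding block 52 x 92 x 32 mm lying on the table; origin at the centre of its underside.
- whetstone: Bystander: grey whetstone 33 x 68 x 27 mm lying on the table; origin at the centre of its underside.
- collet_1: Bystander: steel collet, 25 mm diameter, 40 mm tall, standing on the table; origin at the centre of its underside.

How it is judged (in metres and radians):
On the way:
1. the taller blank has been tipped over and lies in its groove (angle between tall_centre's own y axis and vertical above 1.5 rad and z of tall_centre in the frame of board below 0.031 m), for 0.1 s.
At the end, for the whole second after the job is handed in: The taller blank lies flat in its groove, parallel to it, with the end that was its top within 4 mm of the fence; the shorter blank stands upright within 10 mm of where it was; the sanding block, whetstone and collet are within 10 mm of where they were (angle between tall_centre's own y axis and vertical between 1.52 and 1.62 rad and z of tall_centre in the frame of board between 0.021 and 0.03 m and x of tall_centre in the frame of board between -0.066 and 0.066 m and y of tall_top in the frame of board between 0.124 and 0.131 m and angle between the y axis of tall_centre and the y axis of board, either way round below 0.06 rad and angle between short_centre's own y axis and vertical below 0.05 rad and distance of each of short_centre, sanding_block, whetstone, collet_1 from where it was at the start of the episode below 0.01 m); the robot touches nothing.
It fails at once if the taller blank is lifted: its foot end rises more than 30 mm above the groove floor (z of tall_foot in the frame of board above 0.042 m).
It fails at once if the shorter blank is tipped or moved more than 10 mm (distance of short_centre from where it was at the start of the episode above 0.01 m or angle between short_centre's own y axis and vertical above 0.15 rad).
It fails at once if a bystander is moved more than 10 mm (distance of any of sanding_block, whetstone, collet_1 from where it was at the start of the episode above 0.01 m).
It also fails if it takes over 40 s, if anything falls off the work surface, if the arm or the gripper's body presses on something with over 40 N, if the wrist force passes 120 N, or if a joint passes its speed limit or range.

## Working session

There is one attempt and no reset: what is moved stays moved. The work goes in short steps, each a Python script; the robot and the scene stay as the last script left them, time stands still between calls to the robot, and variables do not carry over. Pictures are saved under pics/ and viewed, and the job is handed in when it is done.

```bash
mkdir -p pics; python3 - <<'E'
from bench import env
import numpy as np, cv2
for n in ["scene","top"]:
    im,d=env.read_camera(n); cv2.imwrite(f"pics/{n}0.png",im[:,:,::-1]); np.savez(f"{n}0.npz",im=im,d=d)
    print(n,env.calibration(n))
print(env.get_state()["time_s"],env.get_state()["eef_rot"])
print(env.calibration("wrist"))
E
```

```text
scene {'fx': 417.5012906034153, 'fy': 417.5012906034153, 'cx': 276.6952029211494, 'cy': 214.15139830618455, 'R': array([[ 0.33038896,  0.94378719,  0.01043481],
       [ 0.61051158, -0.2052626 , -0.76494632],
       [-0.71980466,  0.25910039, -0.64400951]]), 't': array([-0.11979728, -0.23795864,  1.51468374])}
top {'fx': 543.4731581377306, 'fy': 543.4731581377306, 'cx': 279.94780354987745, 'cy': 214.07330889964825, 'R': array([[ 0.01592324, -0.99982897, -0.00940635],
       [-0.99074319, -0.01450873, -0.13497193],
       [ 0.13481237,  0.01146847, -0.99080477]]), 't': array([-0.0677526 ,  0.54800069,  1.27156849])}
0.1 [[ 8.96154611e-01  4.43741803e-01 -3.53851961e-04]
 [ 4.43741787e-01 -8.96153339e-01  1.55570360e-03]
 [ 3.73225105e-04 -1.55116986e-03 -9.99998727e-01]]
{'fx': 370.1751432515077, 'fy': 370.1751432515077, 'cx': 284.1812839430304, 'cy': 210.66407467693585, 'hand_eye': array([[-5.19076160e-04, -9.47005139e-01, -3.21217990e-01,
         8.34147340e-02],
       [ 9.99998978e-01, -6.36777356e-05, -1.42822787e-03,
         1.21721579e-04],
       [ 1.33208470e-03, -3.21218403e-01,  9.47004204e-01,
        -1.17284332e-01],
       [ 0.00000000e+00,  0.00000000e+00,  0.00000000e+00,
         1.00000000e+00]])}
```

View pics/scene0.png

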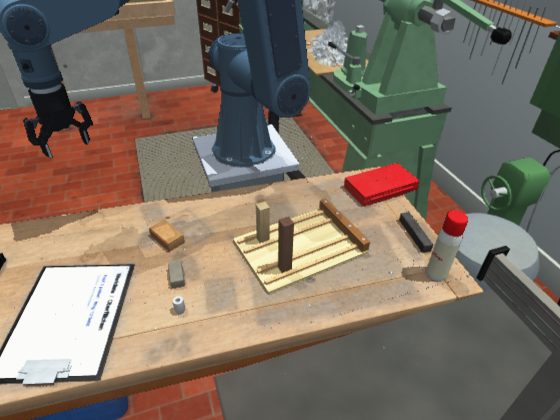

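View pics/top0.png

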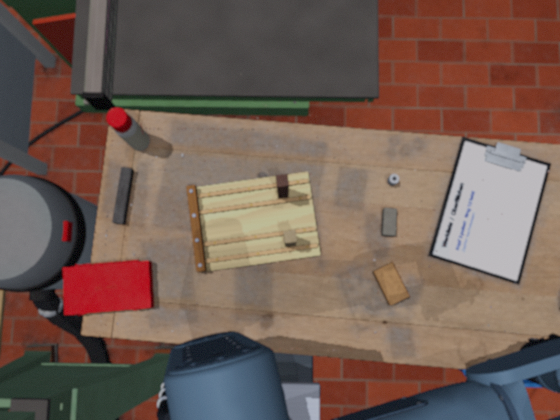

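The scene view shows the tall dark blank at (286,245) and the short light one at (263,222). In the top view the fence is at (197,228), the tall blank at (282,186) and the short one at (289,238). Next I'll measure them from the depth.

```bash
cat > h.py <<'E'
import numpy as np, cv2
def cloud(d,c):
    v,u=np.mgrid[:d.shape[0],:d.shape[1]]
    P=np.stack([(u-c["cx"])/c["fx"]*d,(v-c["cy"])/c["fy"]*d,d],-1)
    return (P-c["t"])@c["R"]   # R^T (P-t)
E
python3 - <<'E'
from bench import env
from h import *
for n in ["top","scene"]:
    z=np.load(n+"0.npz");im=z["im"];d=z["d"].astype(float)
    W=cloud(d,env.calibration(n)); W[d==0]=np.nan
    if n=="top": R=(slice(150,290),slice(170,340))
    else: R=(slice(180,310),slice(220,390))
    X=W[R].reshape(-1,3);C=im[R].reshape(-1,3)
    ok=np.isfinite(X[:,0]);X=X[ok];C=C[ok]
    z=X[:,2]
    print(n,"hist",np.histogram(z,bins=np.arange(-.01,.2,.01)))
    def rect(m,l):
        if m.sum()<4:return
        r=cv2.minAreaRect((X[m,:2]*1000).astype(np.float32));print(l,m.sum(),r,X[m].mean(0).round(4))
    rect((z>.165)&(z<.18)&(C.sum(1)<300),"talltop")
    rect((z>.1)&(z<.16)&(C.sum(1)<300),"tallside")
    rect((z>.123)&(z<.14)&(C.sum(1)>250),"shorttop")
    rect((z>.06)&(z<.125)&(C.sum(1)>250),"shortside")
    rect((z>.036)&(z<.052),"fencetop")
    bw=(C[:,0].astype(int)+C[:,1]>360)&(z>.007)&(z<.03)
    rect(bw,"board")
    cv2.imwrite(f"pics/{n}1.png",cv2.resize(im[R][:,:,::-1],None,fx=4,fy=4,interpolation=cv2.INTER_CUBIC))
E
```

```text
top hist (array([7402, 7808, 5855, 1278,  137,  734,   17,   18,   12,    9,   17,
         13,   13,   57,  114,   11,   10,   47,  115,    0]), array([-0.01,  0.  ,  0.01,  0.02,  0.03,  0.04,  0.05,  0.06,  0.07,
        0.08,  0.09,  0.1 ,  0.11,  0.12,  0.13,  0.14,  0.15,  0.16,
        0.17,  0.18,  0.19]))
talltop 141 ((604.7291870117188, -63.3182258605957), (27.061159133911133, 24.65048599243164), 10.771276473999023) [ 0.6044 -0.0635  0.1715]
tallside 69 ((532.9152221679688, -75.03695678710938), (121.70820617675781, 25.51479148864746), 9.416380882263184) [ 0.5696 -0.0685  0.1277]
shorttop 150 ((533.0388793945312, -76.0947494506836), (120.73377227783203, 26.952251434326172), 7.1628031730651855) [ 0.4872 -0.0819  0.1313]
shortside 14 ((537.2640991210938, -60.32392120361328), (133.44886779785156, 4.513931751251221), 10.723922729492188) [ 0.5269 -0.0626  0.0894]
fencetop 839 ((529.6947631835938, 35.527854919433594), (210.09751892089844, 242.97756958007812), 9.210258483886719) [0.5116 0.1381 0.0435]
board 3019 ((537.3623657226562, -8.597274780273438), (202.8391571044922, 264.8963
[... 536 characters left out ...]
1694]
tallside 316 ((550.674560546875, -76.02276611328125), (146.87413024902344, 27.877979278564453), 9.369598388671875) [ 0.6005 -0.0726  0.128 ]
shorttop 96 ((547.015625, -76.17682647705078), (146.92977905273438, 27.337459564208984), 9.485142707824707) [ 0.4987 -0.0853  0.1292]
shortside 218 ((550.214599609375, -76.26341247558594), (148.11099243164062, 26.811521530151367), 9.654870986938477) [ 0.5116 -0.0842  0.0927]
fencetop 787 ((504.66290283203125, 142.10226440429688), (226.38619995117188, 495.003662109375), 21.803302764892578) [0.4943 0.1475 0.0407]
board 3750 ((536.6001586914062, -2.6411590576171875), (211.81179809570312, 288.189208984375), 9.175664901733398) [ 0.5561 -0.0036  0.012 ]
```

```bash
python3 - <<'E'
import cv2
for n in["top","scene"]:
    print(cv2.imread(f"pics/{n}1.png").shape)
E
```

```text
(560, 680, 3)
(520, 680, 3)
```

View pics/top1.png

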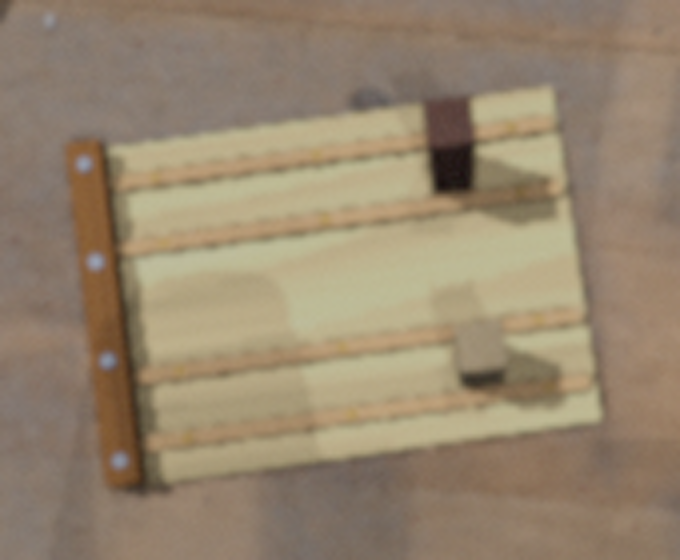

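```bash
cat >> h.py <<'E'
def pix2plane(u,v,z,c):
    r=c["R"].T@np.array([(u-c["cx"])/c["fx"],(v-c["cy"])/c["fy"],1.]); o=-c["R"].T@c["t"]
    return o+r*(z-o[2])/r[2]
E
python3 - <<'E'
from bench import env
from h import *
c=env.calibration("top")
f=lambda a,b,z:pix2plane((a-1.5)/4+170,(b-1.5)/4+150,z,c)
for nm,a,b,z in [("-y far",555,86,.012),("-y near",602,422,.012),("fenceout far",67,142,.044),("fenceout near",108,487,.044),("fencein far",102,140,.044),("fencein near",138,480,.044),
 ("bat1L",122,182,.022),("bat1R",553,124,.022),("bat2L",122,248,.022),("bat2R",563,187,.022),("bat3L",145,375,.022),("bat3R",582,316,.022),("bat4L",150,441,.022),("bat4R",590,381,.022),
 ("tt",428,101,.172),("tt",469,98,.172),("tt",474,140,.172),("tt",430,146,.172)]:
    print(nm,f(a,b,z).round(4))
E
```

```text
-y far [ 0.6608 -0.1278  0.012 ]
-y near [ 0.4532 -0.1582  0.012 ]
fenceout far [0.6153 0.1677 0.044 ]
fenceout near [0.4084 0.1353 0.044 ]
fencein far [0.6168 0.1466 0.044 ]
fencein near [0.4128 0.1177 0.044 ]
bat1L [0.595  0.1371 0.022 ]
bat1R [ 0.6348 -0.1264  0.022 ]
bat2L [0.5542 0.1356 0.022 ]
bat2R [ 0.5957 -0.1329  0.022 ]
bat3L [0.4768 0.1189 0.022 ]
bat3R [ 0.5166 -0.1451  0.022 ]
bat4L [0.437  0.1146 0.022 ]
bat4R [ 0.4772 -0.1502  0.022 ]
tt [ 0.6166 -0.0523  0.172 ]
tt [ 0.6186 -0.0746  0.172 ]
tt [ 0.5954 -0.0777  0.172 ]
tt [ 0.5917 -0.0538  0.172 ]
```

View pics/scene1.png

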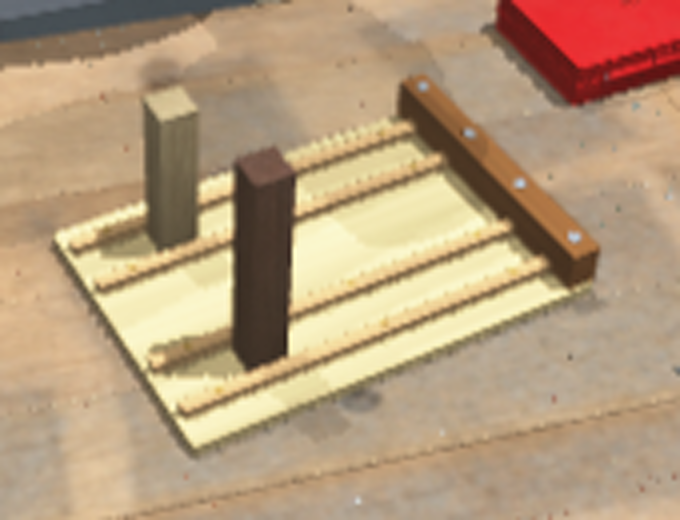

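```bash
cat >> h.py <<'E'
th=np.deg2rad(8.6); ex=np.array([np.cos(th),np.sin(th),0]); ey=np.array([-np.sin(th),np.cos(th),0]); O=np.array([.534,.004,0])
def B(x,y,z): return O+ex*x/1e3+ey*y/1e3+np.array([0,0,z/1e3])
def toB(p): q=np.asarray(p)-O; return np.array([q@ex,q@ey,q[2]])*1e3
def ori(s): x=s*ey; z=np.array([0,0,-1.]); return np.stack([x,np.cross(z,x),z],1)
E
python3 - <<'E'
from bench import env
from h import *
for s in (1,-1):
    for y,z in((-135,240),(-135,163),(-40,53)):
        print(s,y,env.solve_ik(B(60,y,z),ori(s)))
a=env.calibration("top")
z=np.load("top0.npz");W=cloud(z["d"].astype(float),a)
for nm,u,v in(("sand",391,284),("whet",389,222),("coll",394,180)):print(nm,W[v,u].round(3),toB(W[v,u]).round())
E
```

```text
1 -135 [-2.19728487e+01  1.74418005e+01  8.53808014e+01 -2.54444375e-14
  7.71773980e+01 -3.05728487e+01]
1 -135 [-2.19728487e+01  2.19285980e+01  8.89179622e+01 -2.54444375e-14
  6.91534398e+01 -3.05728487e+01]
1 -40 [-1.38639122e+01  2.78933403e+01  9.53851500e+01 -2.54444375e-14
  5.67215097e+01 -2.24639122e+01]
-1 -135 [-2.19728487e+01  1.74418005e+01  8.53808014e+01 -2.54444375e-14
  7.71773980e+01  1.49427151e+02]
-1 -135 [-2.19728487e+01  2.19285980e+01  8.89179622e+01 -2.54444375e-14
  6.91534398e+01  1.49427151e+02]
-1 -40 [-1.38639122e+01  2.78933403e+01  9.53851500e+01 -2.54444375e-14
  5.67215097e+01  1.57536088e+02]
sand [ 0.386 -0.325  0.032] [-195. -303.   32.]
whet [ 0.535 -0.323  0.028] [ -48. -323.   28.]
coll [ 0.641 -0.339  0.016] [  54. -355.   16.]
```

```bash
python3 - <<'E'
from bench import env
from h import *
env.move_gripper(0.0)
env.movep(B(60,-140,240),ori(1))
env.movel(B(60,-140,163),0.15)
for y in (-110,-104,-98,-94,-90,-86,-82,-78,-74):
    env.movel(B(60,y,163),0.04); s=env.get_state()
    print(y,toB(s["eef_pos"]).round(1),s["ft_force"].round(2),round(s["time_s"],2))
im,d=env.read_camera("scene"); cv2.imwrite("pics/s2.png",im[:,:,::-1])
E
```

```text
-110 [  60.  -110.1  163. ] [0.11 0.46 0.39] 4.35
-104 [  60.  -103.8  163. ] [-0.12 -0.3   0.45] 4.65
-98 [ 60.  -97.7 163. ] [ 0.07 -0.07 -0.58] 4.95
-94 [ 60.  -93.7 163. ] [ 0.06 -0.42 -0.86] 5.2
-90 [ 60.  -89.7 163. ] [-0.18 -0.52 -0.23] 5.45
-86 [ 60.  -85.7 163. ] [-0.57  0.82  0.63] 5.7
-82 [ 60.  -81.7 163. ] [-0.02  0.43 -0.04] 5.95
-78 [ 60.  -77.7 163. ] [ 0.31 -0.18 -0.28] 6.2
-74 [ 60.  -73.7 163. ] [-0.47 -0.69  0.96] 6.45
```

View pics/s2.png

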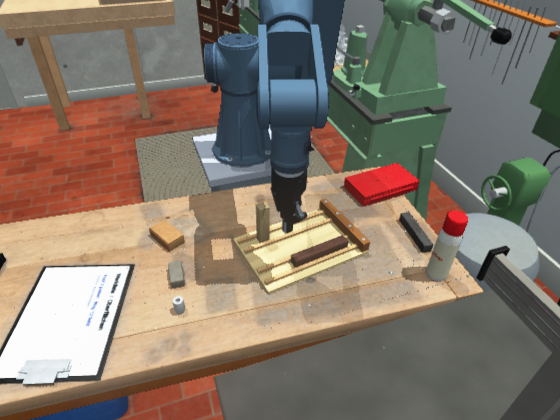

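The tall blank now lies in its groove, from (293,260) to (348,241), and the short one still stands at (263,220). Next I'll measure the foot end, then lower the fingers behind it.

```bash
cat >> h.py <<'E'
def meas(env,n="scene"):
    im,d=env.read_camera(n); W=cloud(d.astype(float),env.calibration(n)); q=W-O
    bx=q@ex*1e3;by=q@ey*1e3;bz=q[...,2]*1e3
    C=im.astype(int)
    m=(d>0)&(abs(bx-60)<25)&(by>-140)&(by<125)&(bz>33)&(bz<44)&(C.sum(2)<230)
    r=cv2.minAreaRect(np.stack([bx[m],by[m]],1).astype(np.float32))
    print(n,m.sum(),"y",np.percentile(by[m],[0,2,98,100]).round(1),"x",np.percentile(bx[m],[2,98]).round(1),"z",np.median(bz[m]).round(1),r)
    return im
E
python3 - <<'E'
from bench import env
from h import *
env.movel(B(60,-125,163),0.2)
meas(env); im=meas(env,"top"); cv2.imwrite("pics/t3.png",cv2.resize(im[150:290,170:340,::-1],None,fx=4,fy=4))
E
```

```text
scene 75 y [-56.3 -55.7  94.2  97.4] x [55.6 75.6] z 35.1 ((74.04387664794922, 19.750019073486328), (153.7671356201172, 26.1253604888916), 82.15543365478516)
top 259 y [-50.6 -47.5  99.9 102. ] x [44.4 69.4] z 38.3 ((57.671539306640625, 25.77948760986328), (25.336170196533203, 152.99588012695312), 1.3883910179138184)
```

View pics/t3.png

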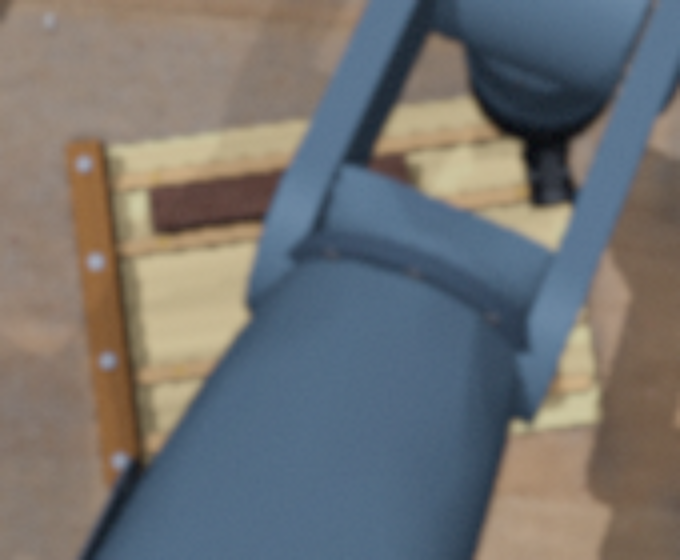

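The blank's foot end is at board y ≈ -55 and its top at ≈ +100, both well clear of the fence.

```bash
python3 - <<'E'
from bench import env
from h import *
env.movel(B(60,-100,163),0.2)
env.movel(B(60,-100,52),0.12)
print(env.get_state()["ft_force"].round(2))
env.movel(B(60,-55,52),0.05)
y=-55.
while y<-34:
    y+=1 ; env.movel(B(60,y,52),0.02); s=env.get_state(); f=s["ft_force"]@ey
    if y>-49: print(y,toB(s["eef_pos"]).round(1),round(float(f),2),round(s["time_s"],2))
    if f<-5: break
meas(env)
im,d=env.read_camera("scene"); cv2.imwrite("pics/s4.png",cv2.resize(im[180:310,220:390,::-1],None,fx=4,fy=4))
E
```

```text
[ 0.04  0.15 -0.15]
-48.0 [ 60.  -47.9  52. ] -0.2 11.16
-47.0 [ 60.  -46.9  52. ] -0.05 11.41
-46.0 [ 60.  -45.9  52. ] 0.55 11.66
-45.0 [ 60.  -44.9  52. ] -0.46 11.91
-44.0 [ 60.  -43.9  52. ] 0.33 12.16
-43.0 [ 60.  -42.9  52. ] -0.42 12.41
-42.0 [ 60.  -41.9  52. ] -0.02 12.66
-41.0 [ 60.2 -41.4  52.2] -1.88 12.91
-40.0 [ 60.5 -41.2  52.4] -6.08 13.16
scene 163 y [-54.  -50.1 122.1 124.5] x [52.7 76.2] z 36.7 ((66.27540588378906, 36.35606384277344), (29.8264102935791, 179.0948486328125), 4.289222240447998)
```

View pics/s4.png

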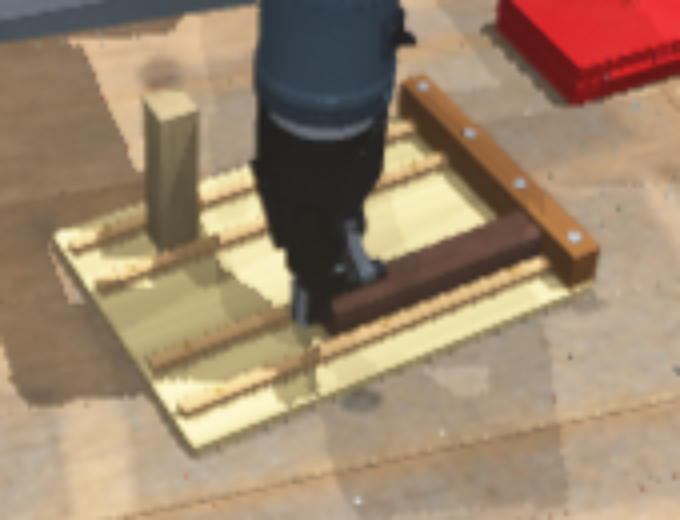

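The force rose at TCP y -41, where I'd expect fence contact, and in the picture the blank's end meets the fence at about (540,235). I'll press slightly more, back off, retreat and check.

```bash
python3 - <<'E'
from bench import env
from h import *
env.movel(B(60,-39,52),0.02); env.hold(0.2); s=env.get_state(); print(toB(s["eef_pos"]).round(1),(s["ft_force"]@ey).round(2))
env.movel(B(60,-44,52),0.02); env.movel(B(60,-75,52),0.1); env.movel(B(60,-100,200),0.2)
env.move_joints([-75.476,10.359,92.074,0,77.567,-11.82])
meas(env);im=meas(env,"top"); cv2.imwrite("pics/t5.png",cv2.resize(im[150:290,170:340,::-1],None,fx=4,fy=4,interpolation=cv2.INTER_CUBIC))
im,d=env.read_camera("scene"); cv2.imwrite("pics/s5.png",cv2.resize(im[180:310,220:390,::-1],None,fx=4,fy=4))
print(env.get_state()["time_s"])
E
```

```text
[ 60.7 -41.2  52.6] -8.93
scene 63 y [-32.9 -32.8 121.4 123.8] x [57.4 75.8] z 35.1 ((63.21503448486328, 45.3022575378418), (26.836345672607422, 156.6763153076172), 1.0159143209457397)
top 499 y [-27.2 -24.5 121.9 124.2] x [45.7 69.5] z 38.3 ((57.76470184326172, 48.601890563964844), (25.31476593017578, 151.42440795898438), 0.6024573445320129)
17.6333
```

View pics/t5.png

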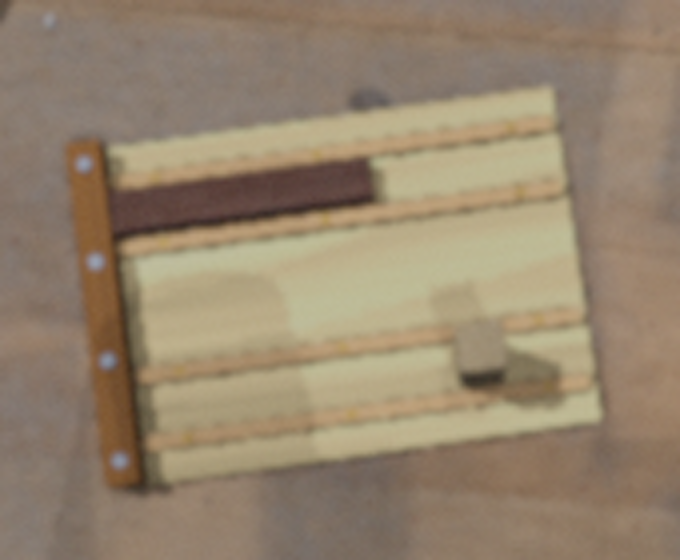

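View pics/s5.png

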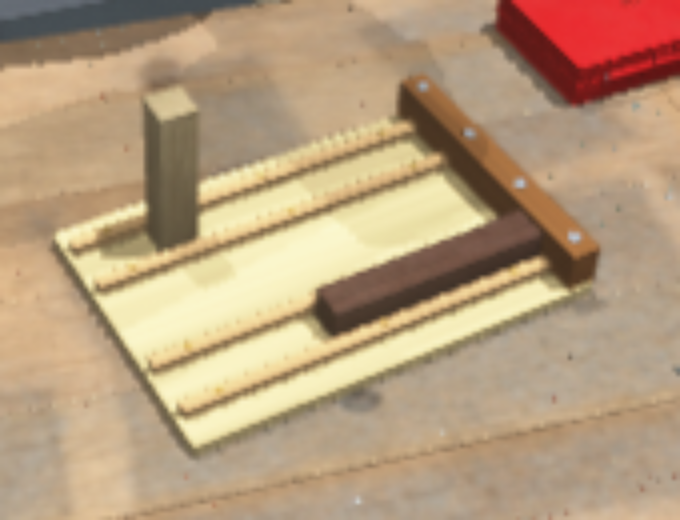

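Both views show the blank flat and touching the fence, at (112,210) in the top view and (540,235) in the scene view. The short blank is unmoved and the robot is clear.

```bash
python3 - <<'E'
from bench import env
env.sign_off()
E
```

```text
the job is handed in; nothing more can be done
```

I tipped the taller blank over toward the fence and pushed it along its groove until it stopped. The job was handed in at about 18 s; sign-off gives no verdict.

**Tipping:** I pushed the taller blank near its top with the closed fingertips. It fell lengthwise into its groove, and I never gripped or lifted it.

**Pushing home:** I pushed the foot end until the resisting force climbed to about 9 N and the tool stopped advancing, at tool y ≈ -41 mm. I then backed off and returned the arm to its start pose, clear of everything.

**Last checks:**
- **Fence contact:** both camera views show the blank flat, about 1° or less off parallel with the groove, with no visible gap at the fence.
- **Foot end:** the scene camera puts it at board y ≈ -33 mm; fully home would be -32 mm. The top camera read -24 to -27 mm. I put that down to the few-millimetre offset between the two cameras, and relied on the force stop and the pictures.
- **Top end:** I couldn't measure it directly at the fence, because my depth filter ignored everything past y = 125 mm.
- **Shorter blank:** it still stands and looks unmoved in both views.
- **Bystanders:** the arm stayed well above the sanding block, whetstone and collet on the way. I didn't measure their positions again at the end.

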